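Stand the dosing cup mouth down in its recess

TASK

Take the stainless dosing cup out of the wire draining rest and stand it mouth down, flat on the floor of the recess that it just fits: of the two walnut stands, the one with the smaller recess. Set it down rather than dropping it, leave it standing there free, and do not disturb the other things on the counter.

Things in the scene. Friction and masses are not known exactly. Their poses are not given: they have to be found in the camera images.
- dosing_cup: Stainless straight-sided round cup, open at one end: 56 mm outside diameter, 64 mm long, wall 3 mm, closed bottom 4 mm thick, about 160 g. Origin: centre of the outside of the closed bottom; z axis along the cup from closed bottom to open mouth. Starts lying in the draining rest, mouth sloping down 30 degrees below level.
- cup_mouth (a point): Centre of the cup's open mouth, in the plane of its rim, 64 mm from the origin of dosing_cup along its z axis; same axes as dosing_cup.
- draining_rest: Fixed wire rest holding the cup at the start: steel foot plate 120 x 60 x 6 mm; two 8 mm bars, 36 mm between centres (narrower than the cup), slope down 30 degrees towards +x, their ends upturned 14 mm to stop the rim. The cup lifts straight up out of it. Origin: underside centre of the plate; z up; the mouth faces +x, its centre at 30 mm along x, 44 mm up.
- stand_snug: Fixed round walnut stand with the snug recess: 116 mm outside diameter, 20 mm high; in its top a round flat-floored recess 63 mm in diameter and 10 mm deep, which the cup fits with about 3.5 mm all round. Origin: centre of the underside, on the counter; z up.
- snug_floor (a point): Centre of the floor of the snug recess, 10 mm above the counter; z up.
- stand_wide: The other fixed round walnut stand, same outside (116 mm diameter, 20 mm high) but with a wide recess 92 mm in diameter, 10 mm deep, meant for a milk jug. Origin: centre of the underside; z up. The two stands and the draining rest swap places from start to start.
- glass_saucer: Bystander: frosted glass saucer, 124 mm wide, 18 mm high. Origin: centre of its underside, z up.
- milk_jug: Bystander: small copper milk jug, 76 mm wide, 85 mm high, bar handle. Origin: centre of its underside, z up.
- espresso_mug: Bystander: white mug, 70 mm wide, 60 mm high. Origin: centre of its underside, z up.
- tamper: Bystander: steel coffee tamper standing on its 58 mm foot, 90 mm high. Origin: centre of its underside, z up.
- syrup_bottle: Bystander: amber syrup bottle, 64 mm wide, 190 mm high. Origin: centre of its underside, z up.
- cocoa_shaker: Bystander: closed steel shaker can, 64 mm wide, 100 mm high. Origin: centre of its underside, z up.
- bar_spoon: Bystander: steel spoon lying flat, 150 mm long. Origin: centre of its underside, z up.

How it is judged:
By the outcome, as a careful person would: the job done as asked, in the order asked, and still so for the second after the job is handed in, with the robot touching nothing.
It also fails if it takes over 42 s, if anything falls off the work surface, if the arm or the gripper's body presses on something with over 40 N, if the wrist force passes 120 N, or if a joint passes its speed limit or range.

ROBOT

A 6-joint arm with a two-finger parallel gripper is mounted at the origin on the work surface. World frame = base frame: x ahead of the robot, y to its left, z up, the work surface at z = 0. Lengths are in m, angles in rad, forces in N, time in s.
With the tool pointing down it reaches from about 0.25 to 0.775 m from the base axis. Payload 8.9 kg.
Tool frame: the origin (TCP) lies between the finger pads; the fingertips stand manip.nose_length ahead of it and the grasp point (between the pads) lies 11 mm behind it (manip.nose_length is the distance from the TCP to the fingertips, in m); z points along the fingers, y is the direction in which the jaws open and shut (so a half turn about z gives the same grasp; the last joint's range is limited). The gripper opens to 85 mm and grips with 20 to 120 N. Pads are 22 mm wide; open, the fingers measure 114 mm over their backs; the gripper's body (76 mm by 85 mm) begins 54 mm behind the grasp point. The pads swing forward as they close: fully open they stand 13 mm farther back than shut.
Start: joints at [1.167, 0.291, -0.153, 1.127, 0, 1.431], TCP at [0.137, 0.507, 0.239] pointing down, gripper open.
Joint ranges: [-2.52, 2.52], [-0.91, 1.74], [-1.3, 1.37], [-1.96, 2.02], [-1.52, 1.47], [-3.14, 3.14]. Speed limits (rad/s): [2.22, 2.22, 2.79, 3.14, 3.14, 3.14].

INTERFACE

Orientations are given as a unit quaternion [w, x, y, z].
In Python, from bench import manip, eyes gives the robot as it stands. The module is installed in compiled form; this text tells all that it offers.
- The arm moves only by the tool play_rows, never from a script. Its argument "deltas" is a list of rows, each a list of 7 numbers: the turn, a rotation vector about the tool's x, y, z in rad, then the shift along the tool's x, y, z in cm, then the gripper's target within -1 to 1 (shut at 1, half-way at 0, fully open at -1). In form: [[rx, ry, rz, x, y, z, claw], ...]. A call has 1 to 12 rows; each row shifts and turns the commanded pose from where the row before left it, along the tool's axes as they then stand; what a row does not reach is not made up. A row lasts 1/8 s, in which the tool goes at most 62.5 mm and 10.7 degrees, less where a joint would pass 70% of its speed; a pose out of reach is approached as far as the arm can. A call is refused whole if a number of a shift passes 6.25 or a number of a turn 0.188, either way. A call with a gripper value outside its range is refused whole. The fingers move at their own pace and stop on an object; the grip force is fixed at half the most. Time passes only in rows, so rows that do not move let the fingers close. It gives the time, the measured TCP pose, the force and the opening at its end, in the units of the state.
- manip.state(): the state, without advancing time (a new reading comes with each control period).
- eyes.read_camera(name): name is "scene" or "top" or "wrist"; returns the picture (420x560x3 uint8, blue, green, red); there is no depth.
- eyes.camera_info(name): a dict with "fx", "fy", "cx", "cy" (pixels), "dist_coeffs" ([k1, k2, p1, p2, k3] as OpenCV has them; the pictures are not rectified), "R" (3x3) and "t" (3): a world point X has camera coordinates R X + t. Camera axes: x right, y down, z forward; pixel columns grow to the right and rows downward; lengths in m; the calibration is good to about 2 mm. A picture is of the moment at which its call begins: read the wrist's pose just before it. camera_info takes no time and is no camera call; for the wrist camera it gives the pose at the moment of the call.
- manip.sign_off(): hands the job in, once; it reports no verdict.
Trained networks look in the newest picture that a camera, given by its name, has taken for a name from the list of things; names that differ only in an ending like _2 or _b are one class to them, and where a whole thing is asked for, a point or a joint stands for the part that bears it (a point fixed in the world has none). Each returns a list of dicts, best first, with "score" (0 to 1); they miss things now and then, are a little off and sometimes report something else, mostly with a low value. They report only what shows in the picture. A call takes as long as a camera call.
- eyes.search_frame(camera, target): "centre" ([column, row] in pixels, amid what is visible of it).
- eyes.outline_of(camera, target): "pixels" (420x560 bool, what is visible of it) and "centre" ([column, row] in pixels, amid what is visible of it).
- eyes.landmark_of(camera, target): "centre" ([column, row] in pixels: a listed point, or the origin of a listed thing).
The state is a dict: "t": time; "joints": joint angles; "qvel": joint speeds; "joint_torque": joint torques, N m; "ee_pos": TCP position; "orientation": TCP orientation; "wrist_force": force on the tool from outside, world axes, zero at the start; "moment": the same for the moment, N m; "width": opening from 0.0 (shut) to 1.0 (fully open).
Only numpy, scipy, OpenCV 4.12 (cv2) and the standard library are available. Lean on these libraries where they do the work, as an engineer would, in place of code of your own. Each camera call takes 0.05 s, during which the arm holds its last target. There are 200 camera calls.

## Working session

There is one attempt and no reset: what is moved stays moved. The work goes in short steps, Python scripts to look and compute and a tool call to move; the robot and the scene stay as the last step left them, time stands still between calls to the robot, and variables do not carry over. Pictures are saved under pics/ and viewed, about 8 in all and at most 12, crops included, and the job is handed in when it is done.

Besides the shell and the picture viewer there is one more tool, called after "Request:" in YAML: its name, and indented under it one key for each argument. play_rows: Moves the arm, as the interface text tells. Its arguments: {"type":"object","properties":{"deltas":{"type":"array","items":{"type":"array","items":{"type":"number"}}}},"required":["deltas"]}

```bash
mkdir -p pics; cat > h.py <<'E'
import numpy as np, cv2
from bench import manip, eyes
def cam(n):
    c=eyes.camera_info(n);K=np.array([[c['fx'],0,c['cx']],[0,c['fy'],c['cy']],[0,0,1.]])
    return K,np.array(c['dist_coeffs'],float),np.array(c['R']),np.array(c['t'])
def ray(n,p,C=None):
    K,d,R,t=C or cam(n)
    u=cv2.undistortPoints(np.array([[p]],float),K,d)[0,0]
    v=R.T@np.array([u[0],u[1],1]);return -R.T@t, v/np.linalg.norm(v)
def onz(n,p,z,C=None):
    o,v=ray(n,p,C);return o+v*(z-o[2])/v[2]
def tri(rs):
    A=sum(np.eye(3)-np.outer(v,v) for o,v in rs);b=sum((np.eye(3)-np.outer(v,v))@o for o,v in rs)
    X=np.linalg.solve(A,b);return X,[np.linalg.norm((np.eye(3)-np.outer(v,v))@(X-o)) for o,v in rs]
def proj(n,X,C=None):
    K,d,R,t=C or cam(n);return cv2.projectPoints(np.atleast_2d(X).astype(float),cv2.Rodrigues(R)[0],t,K,d)[0][:,0]
E
python3 - <<'E'
from h import *
np.set_printoptions(precision=3,suppress=True)
print(manip.nose_length,manip.state())
for n in ['scene','top','wrist']:
    cv2.imwrite(f'pics/{n}0.png',eyes.read_camera(n))
    print(n,ray(n,[280,210]))
for tg in ['dosing_cup','cup_mouth','draining_rest','stand_snug','snug_floor','stand_wide','glass_saucer','milk_jug','espresso_mug','tamper','syrup_bottle','cocoa_shaker','bar_spoon']:
    rs=[]
    for n in ['scene','top']:
        r=eyes.landmark_of(n,tg)
        print(tg,n,[(np.round(x['centre'],1).tolist(),round(x['score'],2)) for x in r[:3]])
        if r: rs.append(ray(n,r[0]['centre']))
    if len(rs)==2: print('   ',*tri(rs))
E
```

```text
0.008 {'t': 0.0, 'joints': array([ 1.167,  0.291, -0.154,  1.127, -0.   ,  1.432]), 'qvel': array([ 0.   ,  0.001,  0.001,  0.001, -0.002, -0.001]), 'joint_torque': array([ -0.001, -53.715,  33.136,   0.016,  -0.   ,  -0.   ]), 'ee_pos': array([0.137, 0.506, 0.239]), 'orientation': array([-0.   ,  0.132,  0.991, -0.001]), 'wrist_force': array([ 0.179, -0.591,  1.813]), 'moment': array([ 0.003, -0.013, -0.039]), 'width': 0.9972615102579119}
scene (array([1.397, 0.009, 1.372]), array([-0.536, -0.009, -0.844]))
top (array([0.343, 0.009, 1.285]), array([ 0.201,  0.008, -0.98 ]))
wrist (array([0.072, 0.525, 0.374]), array([ 0.257, -0.06 , -0.965]))
dosing_cup scene [([359.7, 199.8], 0.61)]
dosing_cup top [([207.5, 223.7], 0.58), ([369.3, 230.5], 0.54)]
    [0.532 0.25  0.07 ] [np.float64(0.003358170146869113), np.float64(0.0033581701468690848)]
cup_mouth scene [([358.0, 215.2], 0.54)]
cup_mouth top [([209.2, 210.5], 0.56)]
    [0.578 0.247 0.052] [np.float64(0.0013647926303966558), np.float64(0.0013647926303967663)]
draining_rest scene [([292.1, 227.5], 0.63), ([355.5, 215.2], 0.55)]
drai
[... 1293 characters left out ...]
.00590863476441301), np.float64(0.005908634764412959)]
syrup_bottle scene [([423.9, 234.3], 0.81)]
syrup_bottle top [([150.9, 194.3], 0.6)]
    [0.628 0.459 0.015] [np.float64(0.0008566368395044764), np.float64(0.0008566368395044846)]
cocoa_shaker scene [([421.4, 193.5], 0.74), ([152.1, 249.6], 0.62), ([288.5, 226.4], 0.25)]
cocoa_shaker top [([409.0, 197.9], 0.89)]
    [0.682 0.039 0.615] [np.float64(0.2997699077137945), np.float64(0.2997699077137945)]
bar_spoon scene [([292.5, 226.5], 0.64), ([282.3, 265.7], 0.6), ([197.4, 220.6], 0.28)]
bar_spoon top [([287.2, 171.4], 0.54), ([370.9, 232.0], 0.32)]
    [0.691 0.018 0.172] [np.float64(0.01457271517155183), np.float64(0.014572715171551833)]
```

```bash
python3 - <<'E'
import cv2,numpy as np
t=cv2.imread('pics/top0.png');s=cv2.imread('pics/scene0.png')
cv2.imwrite('pics/top0z.png',cv2.resize(t[140:290,110:470],(800,333),interpolation=2))
cv2.imwrite('pics/scene0z.png',cv2.resize(s[150:300,110:470],(800,333),interpolation=2))
cv2.imwrite('pics/both0.png',np.vstack([cv2.imread('pics/top0z.png')[:300],cv2.imread('pics/scene0z.png')[:300]]))
E
```

```text
(no output)
```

View pics/both0.png

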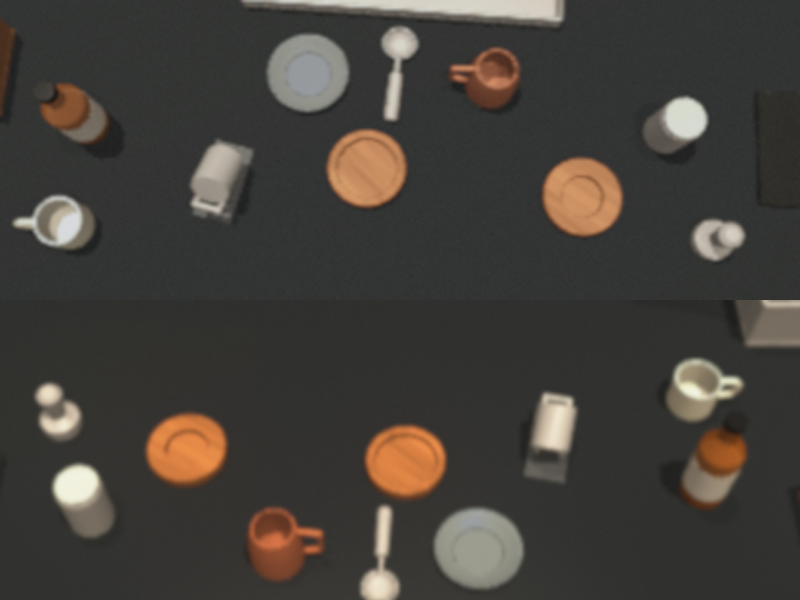

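The snug stand is the right-hand one in the top view, at about (372,228). The wide stand is in the middle, and the rest with the cup is on the left, at about (210,222). I'm moving the wrist camera over the rest.

Request:
play_rows:
  deltas:
    - [0, 0, 0, -4.4, -1.4, -0.2, -1]
    - [0, 0, 0, -4.4, -1.4, -0.2, -1]
    - [0, 0, 0, -4.4, -1.4, -0.2, -1]
    - [0, 0, 0, -4.4, -1.4, -0.2, -1]
    - [0, 0, 0, -4.4, -1.4, -0.2, -1]
    - [0, 0, 0, -4.4, -1.4, -0.2, -1]
    - [0, 0, 0, -4.4, -1.4, -0.2, -1]
    - [0, 0, 0, -4.4, -1.4, -0.2, -1]
    - [0, 0, 0, -4.4, -1.4, -0.2, -1]
    - [0, 0, 0, -4.4, -1.4, -0.2, -1]
    - [0, 0, 0, 0, 0, 0, -1]
    - [0, 0, 0, 0, 0, 0, -1]

```text
t: 2.95
ee_pos: [0.525, 0.2565, 0.259]
orientation: [-0.0, 0.132, 0.991, -0.0]
wrist_force: [0.0, -0.1, -0.5]
width: 1.001
```

```bash
cat > look.py <<'E'
from h import *
import sys,json
np.set_printoptions(precision=3,suppress=True)
name=sys.argv[1]
s=manip.state();C=cam('wrist');im=eyes.read_camera('wrist')
cv2.imwrite(f'pics/{name}.png',im)
print('t',s['t'],s['ee_pos'],s['orientation'],'q',s['joints'],'w',s['width'],'F',s['wrist_force'],'cam',-C[2].T@C[3])
out={}
for tg in sys.argv[2:]:
    r=eyes.landmark_of('wrist',tg)
    print(tg,[(np.round(x['centre'],1).tolist(),round(x['score'],2)) for x in r[:2]])
    if r: o,v=ray('wrist',r[0]['centre'],C);out[tg]=[o.tolist(),v.tolist()]
json.dump(out,open(name+'.json','w'))
import pickle;pickle.dump(C,open(name+'.cam','wb'))
E
python3 look.py w1 dosing_cup cup_mouth draining_rest
```

```text
t 2.95 [0.525 0.256 0.259] [-0.     0.132  0.991 -0.   ] q [0.329 0.397 0.053 1.228 0.    0.594] w 1.0008403547295635 F [ 0.05  -0.104 -0.513] cam [0.459 0.275 0.395]
dosing_cup [([277.6, 194.1], 0.6)]
cup_mouth [([278.6, 233.3], 0.81)]
draining_rest []
```

View pics/w1.png

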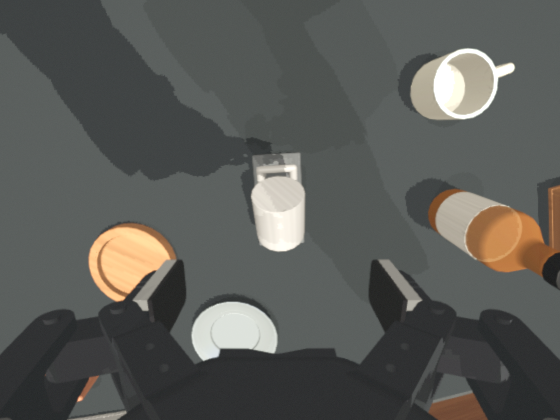

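The disc at (278,197) is the closed bottom, and the mouth is lower in the picture at about (279,240). So the mouth faces away from the robot. I'll refine the cup and stand by fitting projected shapes to the outlines.

```bash
cat > fit.py <<'E'
from h import *
from scipy.optimize import minimize
from scipy.spatial.transform import Rotation as Rn
a=np.linspace(0,2*np.pi,60,endpoint=False);circ=np.c_[np.cos(a),np.sin(a),0*a]
def hull(pts,C):
    m=np.zeros((840,1120),np.uint8);p=cv2.convexHull(proj('',pts,C).astype(np.float32))
    cv2.fillConvexPoly(m,np.round(p*2*16).astype(np.int32),1,shift=4,lineType=8);return m>0
def cup_pts(p):  # mouth x,y,z, yaw, depression
    d=np.array([np.cos(p[4])*np.cos(p[3]),np.cos(p[4])*np.sin(p[3]),-np.sin(p[4])])
    u=np.array([-np.sin(p[3]),np.cos(p[3]),0]);w=np.cross(d,u)
    c=.028*(np.outer(circ[:,0],u)+np.outer(circ[:,1],w));M=np.array(p[:3])
    return np.vstack([M+c,M-.064*d+c])
def stand_pts(p,r=.058,h=.02):
    return np.vstack([circ*r+[p[0],p[1],p[2]+z] for z in (0,h)])
def fit(f,p0,views,steps):
    big=[(cv2.resize(m.astype(np.uint8),(1120,840),interpolation=0)>0,C) for m,C in views]
    def cost(q):
        c=0
        for m,C in big:
            h=hull(f(q),C);c+=1-(h&m).sum()/max(1,(h|m).sum())
        return c
    S=np.vstack([p0]+[np.array(p0)+np.eye(len(p0))[i]*steps[i] for i in range(len(p0))])
    r=minimize(cost,p0,method='Nelder-Mead',options=dict(initial_simplex=S,maxiter=400,xatol=1e-4,fatol=1e-4))
    return r.x,r.fun/len(big)
def views(tg,cams,near):
    out=[]
    for n in cams:
        C=cam(n);r=eyes.outline_of(n,tg);q=proj(n,near,C)[0]
        r=[x for x in r if np.hypot(*(np.array(x['centre'])-q))<40]
        if r: out.append((r[0]['pixels'],C));print(tg,n,np.round(r[0]['centre']),q.round(),round(r[0]['score'],2),r[0]['pixels'].sum())
    return out
E
python3 - <<'E'
from fit import *
import json;np.set_printoptions(precision=4,suppress=True)
C={n:cam(n) for n in('scene','top')};w=json.load(open('w1.json'))
g=lambda n,p:ray(n,p,C[n])
W=lambda k:tuple(map(np.array,w[k]))
b=tri([g('scene',[359.7,199.8]),g('top',[207.5,223.7]),W('dosing_cup')]);m=tri([g('scene',[358,215.2]),g('top',[209.2,210.5]),W('cup_mouth')])
print('bottom',b,'mouth',m)
d=m[0]-b[0];print(np.arctan2(d[1],d[0]))
p0=[*m[0],np.arctan2(d[1],d[0]),.5236]
V=views('dosing_cup',['wrist','scene','top'],(m[0]+b[0])/2)
print(fit(cup_pts,p0,V,[.005,.005,.005,.2,.1]))
f4=lambda q:cup_pts([*q,.5236])
print(fit(f4,p0[:4],V,[.005,.005,.005,.2]))
for v in V: print(fit(lambda q:cup_pts([q[0],q[1],.044,q[2],.5236]),[p0[0],p0[1],p0[3]],[v],[.005,.005,.2]))
V=views('stand_snug',['scene','top'],[.567,-.292,.01])
if V: print(fit(stand_pts,[.567,-.292,.0],V,[.005,.005,.005])); print([fit(lambda q:stand_pts([*q,0]),[.567,-.292],[v],[.005,.005]) for v in V])
E
```

```text
bottom (array([0.5302, 0.2525, 0.0652]), [np.float64(0.0020979030110946724), np.float64(0.005850680959741458), np.float64(0.004280620187708056)]) mouth (array([0.5781, 0.2465, 0.0519]), [np.float64(0.0007437928186989575), np.float64(0.0022342138602255645), np.float64(0.0018728267991703163)])
-0.12428152804240021
dosing_cup wrist [278. 212.] [277. 216.] 0.61 3365
dosing_cup scene [356. 208.] [359. 208.] 0.8 307
dosing_cup top [211. 216.] [208. 217.] 0.95 406
(array([ 0.5792,  0.2466,  0.0403, -0.1813,  0.5835]), np.float64(0.10402864867516089))
(array([ 0.5802,  0.2468,  0.0394, -0.161 ]), np.float64(0.10789955997400731))
(array([ 0.58  ,  0.2462, -0.2028]), np.float64(0.029585798816568087))
(array([ 0.5773,  0.2468, -0.1444]), np.float64(0.18943894389438942))
(array([ 0.5801,  0.2456, -0.1168]), np.float64(0.08120386144236225))
stand_snug scene [196. 218.] [193. 219.] 0.83 980
stand_snug top [373. 229.] [372. 227.] 0.63 962
(array([ 0.5612, -0.2893,  0.0002]), np.float64(0.049508006709707286))
[(array([ 0.561 , -0.2902]), np.float64(0.041016607951685935)), (array([ 0.5614, -0.2898]), np.float64(0.05340881122323404))]
```

```bash
cat > plan.py <<'E'
from h import *
from scipy.spatial.transform import Rotation as Rn
def frame(yaw,dep):
    z=np.array([np.cos(dep)*np.cos(yaw),np.cos(dep)*np.sin(yaw),-np.sin(dep)])
    y=np.array([-np.sin(yaw),np.cos(yaw),0]);return np.c_[np.cross(y,z),y,z]
def pose():
    s=manip.state();q=s['orientation'];return np.array(s['ee_pos']),Rn.from_quat(np.r_[q[1:],q[0]]).as_matrix()
def rows(p,R,p1,R1,n,claw):
    rv=np.round(Rn.from_matrix(R.T@R1).as_rotvec()/n,3);out=[]
    for i in range(n):
        tgt=p+(p1-p)/(n-i)
        d=np.round(R.T@(tgt-p)*100,2);out.append([*rv.tolist(),*d.tolist(),claw])
        p=p+R@d/100;R=R@Rn.from_rotvec(rv).as_matrix()
    print(str(out).replace('[[','\n[['));print('end',p.round(4),'target',p1.round(4),'rot err',np.linalg.norm(Rn.from_matrix(R.T@R1).as_rotvec()).round(4))
    return p,R
E
python3 - <<'E'
from plan import *
p,R=pose();R1=frame(-.2,np.radians(50));M=np.array([.580,.246,.043])
d=frame(-.2,np.radians(30))[:,2]
G=M-.044*d;T=G+.011*R1[:,2];print('grasp TCP',T)
rows(p,R,T-.09*R1[:,2],R1,7,-1)
E
```

```text
grasp TCP [0.54958417 0.25216559 0.05657351]

[[-0.003, -0.1, -0.009, 0.47, -0.03, 1.91, -1], [-0.003, -0.1, -0.009, 0.66, -0.02, 1.86, -1], [-0.003, -0.1, -0.009, 0.84, -0.02, 1.78, -1], [-0.003, -0.1, -0.009, 1.02, -0.02, 1.69, -1], [-0.003, -0.1, -0.009, 1.18, -0.02, 1.58, -1], [-0.003, -0.1, -0.009, 1.33, -0.01, 1.45, -1], [-0.003, -0.1, -0.009, 1.47, -0.0, 1.31, -1]]
end [0.4929 0.2637 0.1255] target [0.4929 0.2637 0.1255] rot err 0.0029
```

Request:
play_rows:
  deltas:
    - [-0.003, -0.1, -0.009, 0.47, -0.03, 1.91, -1]
    - [-0.003, -0.1, -0.009, 0.66, -0.02, 1.86, -1]
    - [-0.003, -0.1, -0.009, 0.84, -0.02, 1.78, -1]
    - [-0.003, -0.1, -0.009, 1.02, -0.02, 1.69, -1]
    - [-0.003, -0.1, -0.009, 1.18, -0.02, 1.58, -1]
    - [-0.003, -0.1, -0.009, 1.33, -0.01, 1.45, -1]
    - [-0.003, -0.1, -0.009, 1.47, 0, 1.31, -1]
    - [0, 0, 0, 0, 0, 0, -1]
    - [0, 0, 0, 0, 0, 0, -1]

```text
t: 4.53
ee_pos: [0.494, 0.264, 0.1263]
orientation: [0.341, 0.093, 0.935, -0.035]
wrist_force: [-0.3, 0.1, 0.3]
width: 1.004
```

```bash
python3 look.py w2 cup_mouth; python3 - <<'E'
from plan import *; from fit import *
np.set_printoptions(precision=4,suppress=True)
V=views('dosing_cup',['wrist'],[.553,.2517,.059])
for v in V: print(fit(lambda q:cup_pts([q[0],q[1],.044,q[2],.5236]),[.58,.246,-.2],[v],[.005,.005,.2]))
if V: print(fit(cup_pts,[.58,.246,.043,-.2,.5236],V,[.005]*3+[.1,.1]))
p,R=pose();im=cv2.imread('pics/w2.png')
for P,c in((cup_pts([.58,.246,.043,-.2,.5236]),(0,0,255)),):
    for q in proj('wrist',P): cv2.circle(im,tuple(int(x) for x in q),1,c,-1)
cv2.imwrite('pics/w2o.png',im)
E
```

```text
t 4.525 [0.494 0.264 0.126] [ 0.341  0.093  0.935 -0.035] q [ 0.629  0.263 -0.845 -0.053 -0.495  0.695] w 1.003817830752884 F [-0.252  0.061  0.299] cam [0.358 0.292 0.187]
cup_mouth [([221.3, 260.0], 0.59)]
dosing_cup wrist [277. 224.] [276. 219.] 0.67 5492
(array([ 0.5833,  0.2459, -0.193 ]), np.float64(0.035135731626572464))
(array([ 0.5834,  0.2459,  0.043 , -0.1932,  0.5377]), np.float64(0.034287483962305854))
```

View pics/w2o.png

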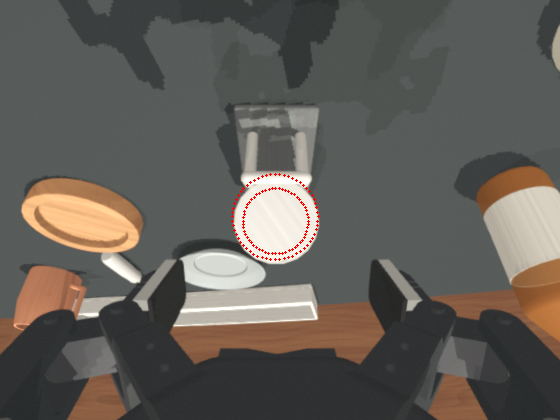

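The overlay lands on the disc, and the two wrist fits agree within about 3 mm. Now I'm moving in along the tool axis.

```bash
python3 - <<'E'
from plan import *
p,R=pose();R1=frame(-.195,np.radians(50));M=np.array([.582,.246,.043])
G=M-.044*frame(-.195,np.radians(30))[:,2];T=G+.011*R1[:,2];print(T)
rows(p,R,T,R1,4,-1)
E
```

```text
[0.55155372 0.25201344 0.05657351]

[[-0.001, 0.001, -0.001, 0.03, -0.01, 2.28, -1], [-0.001, 0.001, -0.001, 0.02, -0.01, 2.28, -1], [-0.001, 0.001, -0.001, 0.02, -0.02, 2.28, -1], [-0.001, 0.001, -0.001, 0.02, -0.01, 2.28, -1]]
end [0.5516 0.252  0.0566] target [0.5516 0.252  0.0566] rot err 0.0012
```

Request:
play_rows:
  deltas:
    - [0, 0, 0, 0.02, -0.01, 2.28, -1]
    - [0, 0, 0, 0.02, -0.01, 2.28, -1]
    - [0, 0, 0, 0.02, -0.02, 2.28, -1]
    - [0, 0, 0, 0.02, -0.01, 2.28, -1]
    - [0, 0, 0, 0, 0, 0, -1]
    - [0, 0, 0, 0, 0, 0, 1]
    - [0, 0, 0, 0, 0, 0, 1]
    - [0, 0, 0, 0, 0, 0, 1]
    - [0, 0, 0, 0, 0, 0, 1]
    - [0, 0, 0, 0, 0, 0, 1]
    - [0, 0, 0, 0, 0, 0, 1]

```text
t: 6.05
ee_pos: [0.5501, 0.2518, 0.0564]
orientation: [0.342, 0.093, 0.934, -0.035]
wrist_force: [-4.4, -0.1, 6.5]
width: 0.647
```

```bash
python3 look.py w3 cup_mouth
```

```text
t 6.05 [0.55  0.252 0.056] [ 0.342  0.093  0.934 -0.035] q [ 0.535  0.46  -0.841 -0.29  -0.448  0.603] w 0.6474983288049478 F [-4.393 -0.058  6.456] cam [0.414 0.28  0.116]
cup_mouth []
```

View pics/w3.png

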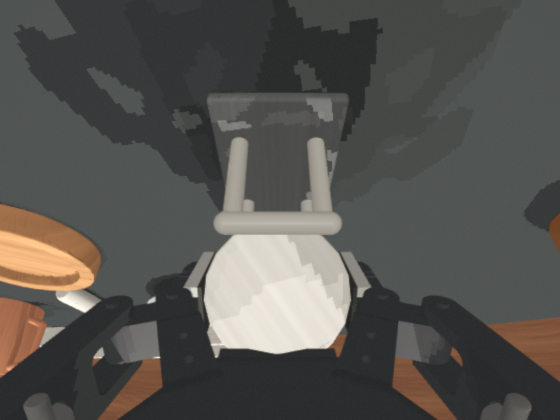

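The cup is held (width 0.647 × 85 mm ≈ 55 mm), with the disc centred at (277,290) between the pads. Next I'll lift it straight up and plan the carry.

```bash
python3 - <<'E'
from plan import *
import json
p,R=pose();M=np.array([.582,.246,.043]);d=frame(-.195,np.radians(30))[:,2]
m=R.T@(M-p);a=R.T@d;print('mouth in tool',m,'axis',a)
m[1]=0;a[1]=0;a/=np.linalg.norm(a);json.dump([m.tolist(),a.tolist()],open('hand.json','w'))
p,R=rows(p,R,p+[0,0,.10],R,4,1)
tilt=np.arctan2(-a[0],a[2]);print(np.degrees(tilt))
R1=frame(-.477,np.pi/2+abs(tilt));print('axis world',R1@a)
S=np.array([.561,-.290,.12]);rows(p,R,S-R1@m,R1,12,1)
E
```

```text
mouth in tool [-0.0161289   0.0007003   0.03115326] axis [-0.33874021  0.00417885  0.94087067]

[[0.0, 0.0, 0.0, -1.61, -0.0, -1.91, 1], [0.0, 0.0, 0.0, -1.61, -0.0, -1.91, 1], [0.0, 0.0, 0.0, -1.62, -0.01, -1.91, 1], [0.0, 0.0, 0.0, -1.61, -0.0, -1.91, 1]]
end [0.55   0.2518 0.1564] target [0.5501 0.2517 0.1564] rot err 0.0
19.80031937408552
axis world [ 3.65831076e-17 -4.50458929e-17 -1.00000000e+00]

[[0.004, 0.087, 0.024, -0.71, -4.4, 0.62, 1], [0.004, 0.087, 0.024, -0.87, -4.37, 0.57, 1], [0.004, 0.087, 0.024, -1.02, -4.35, 0.51, 1], [0.004, 0.087, 0.024, -1.17, -4.32, 0.43, 1], [0.004, 0.087, 0.024, -1.3, -4.29, 0.34, 1], [0.004, 0.087, 0.024, -1.43, -4.26, 0.24, 1], [0.004, 0.087, 0.024, -1.55, -4.22, 0.13, 1], [0.004, 0.087, 0.024, -1.65, -4.18, 0.0, 1], [0.004, 0.087, 0.024, -1.75, -4.14, -0.13, 1], [0.004, 0.087, 0.024, -1.83, -4.1, -0.27, 1], [0.004, 0.087, 0.024, -1.9, -4.06, -0.41, 1], [0.004, 0.087, 0.024, -1.96, -4.01, -0.56, 1]]
end [ 0.5569 -0.2879  0.1547] target [ 0.5569 -0.2879  0.1548] rot err 0.0046
```

Request:
play_rows:
  deltas:
    - [0, 0, 0, -1.61, 0, -1.91, 1]
    - [0, 0, 0, -1.61, 0, -1.91, 1]
    - [0, 0, 0, -1.61, 0, -1.91, 1]
    - [0, 0, 0, -1.61, 0, -1.91, 1]
    - [0, 0, 0, 0, 0, 0, 1]

```text
t: 6.78
ee_pos: [0.5508, 0.2523, 0.1575]
orientation: [0.343, 0.094, 0.934, -0.034]
wrist_force: [-0.3, 0.9, -2.1]
width: 0.65
```

Request:
play_rows:
  deltas:
    - [0.004, 0.087, 0.024, -0.71, -4.4, 0.62, 1]
    - [0.004, 0.087, 0.024, -0.87, -4.37, 0.57, 1]
    - [0.004, 0.087, 0.024, -1.02, -4.35, 0.51, 1]
    - [0.004, 0.087, 0.024, -1.17, -4.32, 0.43, 1]
    - [0.004, 0.087, 0.024, -1.3, -4.29, 0.34, 1]
    - [0.004, 0.087, 0.024, -1.43, -4.26, 0.24, 1]
    - [0.004, 0.087, 0.024, -1.55, -4.22, 0.13, 1]
    - [0.004, 0.087, 0.024, -1.65, -4.18, 0, 1]
    - [0.004, 0.087, 0.024, -1.75, -4.14, -0.13, 1]
    - [0.004, 0.087, 0.024, -1.83, -4.1, -0.27, 1]
    - [0.004, 0.087, 0.024, -1.9, -4.06, -0.41, 1]
    - [0.004, 0.087, 0.024, -1.96, -4.01, -0.56, 1]

```text
t: 8.28
ee_pos: [0.5565, -0.2894, 0.1524]
orientation: [-0.171, 0.233, 0.956, 0.042]
wrist_force: [2.8, -1.2, -1.4]
width: 0.65
```

Request:
play_rows:
  deltas:
    - [0, 0, 0, 0, 0, 0, 1]
    - [0, 0, 0, 0, 0, 0, 1]

```text
t: 8.52
ee_pos: [0.5563, -0.2876, 0.1519]
orientation: [-0.17, 0.233, 0.956, 0.042]
wrist_force: [0.6, 0.4, -1.4]
width: 0.648
```

```bash
python3 look.py w4 dosing_cup snug_floor; python3 - <<'E'
from plan import *; from fit import *
import json;np.set_printoptions(precision=4,suppress=True)
m,a=map(np.array,json.load(open('hand.json')));p,R=pose();M=p+R@m;d=R@a;print('mouth',M,'axis',d)
for n in('scene','top'): eyes.read_camera(n)
V=views('stand_snug',['wrist','scene','top'],[.561,-.29,.01])
im=cv2.imread('pics/w4.png')
for v in V: print(v[0].sum(), fit(lambda q:stand_pts([*q,0]),[.561,-.29],[v],[.005,.005]))
f=lambda q:np.vstack([circ*.028+q,circ*.028+q+[0,0,.064]])
V=views('dosing_cup',['wrist','scene','top'],M+[0,0,.03])
print(fit(f,M,V,[.005]*3))
for q in proj('wrist',np.vstack([f(M)])): cv2.circle(im,tuple(int(x) for x in q),1,(0,0,255),-1)
for q in proj('wrist',np.vstack([stand_pts([.561,-.29,0]),stand_pts([.561,-.29,.01],.0315,.01)])): cv2.circle(im,tuple(int(x) for x in q),1,(255,0,0),-1)
cv2.imwrite('pics/w4o.png',im)
E
```

```text
t 8.525 [ 0.556 -0.288  0.152] [-0.17   0.233  0.956  0.042] q [-0.577  0.867  0.54   1.595 -0.033 -0.093] w 0.648106843092937 F [ 0.577  0.428 -1.376] cam [ 0.541 -0.28   0.302]
dosing_cup []
snug_floor []
mouth [ 0.5606 -0.2889  0.1199] axis [-0.0032  0.0027 -1.    ]
stand_snug scene [194. 218.] [194. 217.] 0.62 888
stand_snug top [364. 221.] [371. 229.] 0.67 147
888 (array([ 0.5642, -0.2892]), np.float64(0.08240476807463071))
147 (array([ 0.5891, -0.2963]), np.float64(0.8532934131736527))
dosing_cup wrist [280. 292.] [278. 280.] 0.95 15691
dosing_cup scene [185. 201.] [187. 193.] 0.51 173
(array([ 0.5607, -0.2891,  0.1191]), np.float64(0.35185083100260295))
```

View pics/w4o.png

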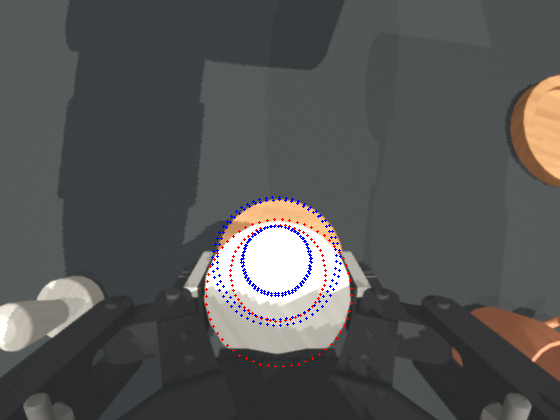

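The stand's near edge at row 197 matches the predicted outline, and the cup is centred in the fingers at about (279,292). I'll step aside for an unobstructed view of the recess.

Request:
play_rows:
  deltas:
    - [0, 0, 0, -1.25, 3, -0.46, 1]
    - [0, 0, 0, -1.25, 3, -0.46, 1]
    - [0, 0, 0, -1.25, 3, -0.46, 1]
    - [0, 0, 0, 0, 0, 0, 1]
    - [0, 0, 0, 0, 0, 0, 1]

```text
t: 9.7
ee_pos: [0.6333, -0.2269, 0.1536]
orientation: [-0.17, 0.233, 0.957, 0.042]
wrist_force: [-0.4, -0.4, -1.2]
width: 0.651
```

```bash
python3 look.py w5 snug_floor stand_snug; python3 - <<'E'
from plan import *; from fit import *
np.set_printoptions(precision=4,suppress=True)
V=views('stand_snug',['wrist'],[.561,-.29,.01])
im=cv2.imread('pics/w5.png')
S=[.561,-.29]
for v in V:
    r=fit(lambda q:stand_pts([*q,0]),S,[v],[.005,.005]);print(r);print(fit(stand_pts,[*S,0],[v],[.005]*3));S=r[0]
for q in proj('wrist',np.vstack([stand_pts([*S,0]),stand_pts([*S,.01],.0315,.01)])): cv2.circle(im,tuple(int(x) for x in q),0,(255,0,0),-1)
cv2.imwrite('pics/w5o.png',im)
E
```

```text
t 9.7 [ 0.633 -0.227  0.154] [-0.17   0.233  0.957  0.042] q [-0.456  0.998  0.814  1.738  0.008  0.02 ] w 0.6510854386102876 F [-0.419 -0.368 -1.237] cam [ 0.618 -0.219  0.304]
snug_floor [([181.2, 216.5], 0.82)]
stand_snug [([185.5, 219.8], 0.96), ([124.1, 377.9], 0.69)]
stand_snug wrist [181. 216.] [183. 218.] 0.79 10880
(array([ 0.561 , -0.2887]), np.float64(0.12377673069952877))
(array([ 0.5608, -0.29  , -0.0053]), np.float64(0.1056174655122416))
```

View pics/w5o.png

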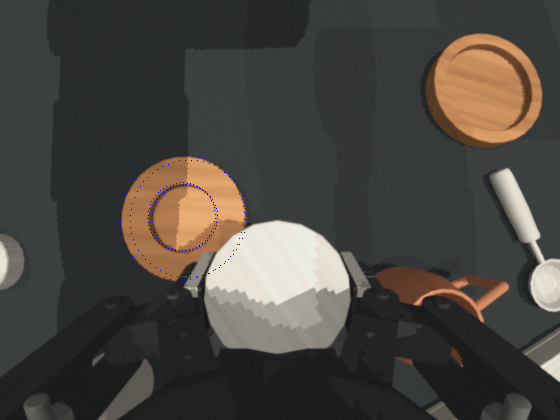

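```bash
python3 - <<'E'
from plan import *; from fit import circ,stand_pts
import pickle;np.set_printoptions(precision=4,suppress=True)
C=pickle.load(open('w5.cam','rb'));print(onz('',[181.2,216.5],.01,C),onz('',[185.5,219.8],0,C))
im=cv2.resize(cv2.imread('pics/w5.png')[145:290,110:260],None,fx=4,fy=4,interpolation=cv2.INTER_CUBIC)
S=[.561,-.29]
for P,c in((stand_pts([*S,0]),(255,0,0)),(circ*.0315+[*S,.02],(0,0,255)),(circ*.0315+[*S,.01],(0,255,0))):
    for q in proj('',P,C): cv2.circle(im,tuple(int(x) for x in (q-[110,145])*4+1.5),1,c,-1)
cv2.imwrite('pics/w5c.png',im)
E
```

```text
[ 0.5592 -0.2907  0.01  ] [ 0.5621 -0.2908  0.    ]
```

View pics/w5c.png

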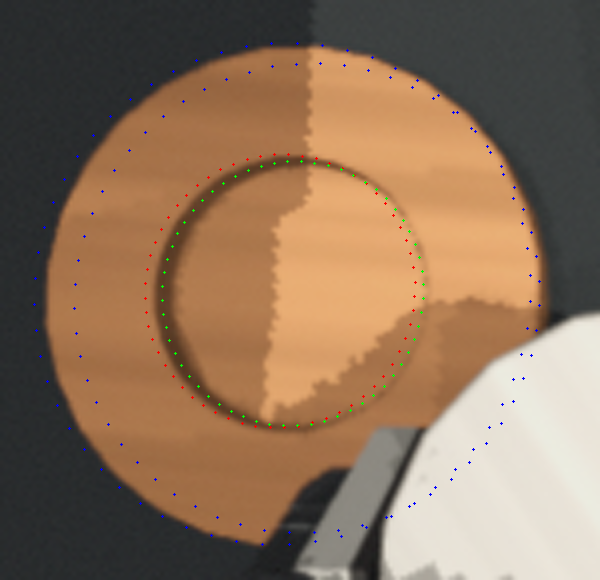

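The stand sits about 2.4 mm right of the overlay and 0.5 mm lower, so its centre is near (0.5627, -0.2882). I'm updating that and moving to low hover.

```bash
python3 - <<'E'
from plan import *
import json
m,a=map(np.array,json.load(open('hand.json')));p,R=pose();t=np.arctan2(-a[0],a[2])
R1=frame(-.477,np.pi/2+abs(t));S=np.array([.5627,-.2882,.06])
p,R=rows(p,R,S-R1@m,R1,5,1)
rows(p,R,S-[0,0,.033]-R1@m,R,4,1)
E
```

```text
[[0.0, -0.001, -0.0, 0.33, -1.73, 1.38, 1], [0.0, -0.001, -0.0, 0.33, -1.73, 1.38, 1], [0.0, -0.001, -0.0, 0.33, -1.73, 1.38, 1], [0.0, -0.001, -0.0, 0.32, -1.72, 1.39, 1], [0.0, -0.001, -0.0, 0.33, -1.73, 1.38, 1]]
end [ 0.5586 -0.2861  0.0948] target [ 0.5586 -0.2861  0.0948] rot err 0.0027

[[0.0, 0.0, 0.0, -0.28, -0.0, 0.78, 1], [0.0, 0.0, 0.0, -0.28, -0.0, 0.78, 1], [0.0, 0.0, 0.0, -0.28, -0.0, 0.77, 1], [0.0, 0.0, 0.0, -0.28, -0.0, 0.78, 1]]
end [ 0.5586 -0.2861  0.0617] target [ 0.5586 -0.2861  0.0618] rot err 0.0
```

Request:
play_rows:
  deltas:
    - [0, -0.002, 0, 0.33, -1.73, 1.38, 1]
    - [0, -0.002, 0, 0.33, -1.73, 1.38, 1]
    - [0, -0.001, 0, 0.33, -1.73, 1.38, 1]
    - [0, 0, 0, 0.32, -1.72, 1.39, 1]
    - [0, 0, 0, 0.33, -1.73, 1.38, 1]
    - [0, 0, 0, -0.28, 0, 0.78, 1]
    - [0, 0, 0, -0.28, 0, 0.78, 1]
    - [0, 0, 0, -0.28, 0, 0.77, 1]
    - [0, 0, 0, -0.28, 0, 0.78, 1]
    - [0, 0, 0, 0, 0, 0, 1]
    - [0, 0, 0, 0, 0, 0, 1]

```text
t: 11.28
ee_pos: [0.5594, -0.2854, 0.0615]
orientation: [-0.167, 0.233, 0.957, 0.041]
wrist_force: [0.4, -0.0, -1.7]
width: 0.644
```

```bash
python3 look.py w6; python3 - <<'E'
from plan import *; from fit import circ,stand_pts,cup_pts
import json;np.set_printoptions(precision=4,suppress=True)
m,a=map(np.array,json.load(open('hand.json')));p,R=pose();M=p+R@m;print('mouth',M,'axis',R@a)
T=[]
for n,(c0,r0) in {'wrist':(190,180),'scene':(150,165)}.items():
    im=cv2.imread('pics/w6.png') if n=='wrist' else eyes.read_camera(n)
    w,h=(180,180) if n=='wrist' else (90,90);k=540//w
    z=cv2.resize(im[r0:r0+h,c0:c0+w],None,fx=k,fy=k,interpolation=cv2.INTER_CUBIC)[:540,:540]
    S=[.5627,-.2882]
    for P,c in((stand_pts([*S,0]),(255,0,0)),(np.vstack([circ*.028+M,circ*.028+M+[0,0,.064]]),(0,0,255)),(circ*.0315+[*S,.02],(0,255,0))):
        for q in proj(n,P): cv2.circle(z,tuple(int(x) for x in (q-[c0,r0])*k+k/2),1,c,-1)
    T.append(cv2.resize(z,(400,400)))
cv2.imwrite('pics/w6c.png',np.hstack(T))
E
```

```text
t 11.275 [ 0.559 -0.285  0.062] [-0.167  0.233  0.957  0.041] q [-0.572  0.921  0.413  1.407 -0.031 -0.089] w 0.6443084220990968 F [ 0.418 -0.024 -1.738] cam [ 0.543 -0.277  0.212]
mouth [ 0.5636 -0.2876  0.0269] axis [ 0.0007  0.0005 -1.    ]
```

View pics/w6c.png

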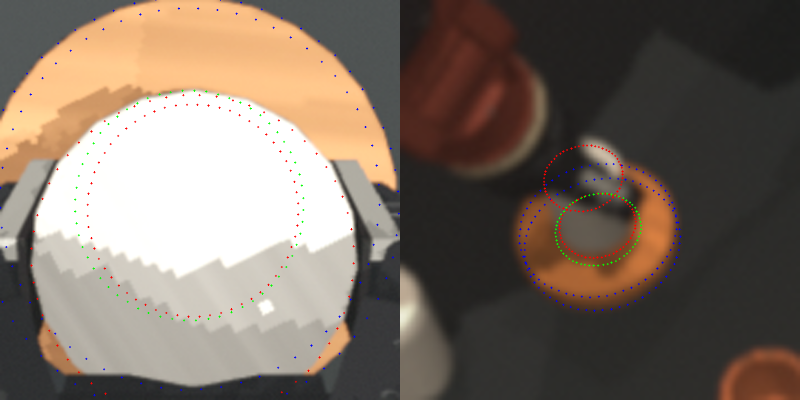

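Request:
play_rows:
  deltas:
    - [0, 0, 0, 0.09, -0.15, 0.03, 1]
    - [0, 0, 0, 0, 0, 0, 1]
    - [0, 0, 0, -0.1, 0, 0.28, 1]
    - [0, 0, 0, -0.1, 0, 0.28, 1]
    - [0, 0, 0, -0.07, 0, 0.19, 1]
    - [0, 0, 0, -0.07, 0, 0.19, 1]
    - [0, 0, 0, 0, 0, 0, 1]

```text
t: 12.25
ee_pos: [0.5577, -0.2863, 0.0512]
orientation: [-0.167, 0.233, 0.957, 0.041]
wrist_force: [0.4, -1.4, -2.2]
width: 0.647
```

```bash
cat > st.py <<'E'
from plan import *
import json;np.set_printoptions(precision=4,suppress=True)
m,a=map(np.array,json.load(open('hand.json')));p,R=pose();s=manip.state();print(s['t'],'mouth',p+R@m,'axis',R@a,'F',s['wrist_force'],'M',s['moment'],'w',s['width'])
E
python3 st.py
```

```text
12.25 mouth [ 0.5618 -0.2884  0.0164] axis [ 0.0002  0.0009 -1.    ] F [ 0.4111 -1.397  -2.175 ] M [-0.2344 -0.4541  0.0283] w 0.6468480370558946
```

The mouth is about 3.6 mm below the rim with no contact force, so it's inside the recess. Lowering in small steps.

Request:
play_rows:
  deltas:
    - [0, 0, 0, -0.07, 0, 0.19, 1]
    - [0, 0, 0, -0.07, 0, 0.19, 1]
    - [0, 0, 0, 0, 0, 0, 1]

```text
t: 12.62
ee_pos: [0.5577, -0.2863, 0.0471]
orientation: [-0.167, 0.233, 0.957, 0.041]
wrist_force: [1.1, 0.2, -1.5]
width: 0.652
```

Request:
play_rows:
  deltas:
    - [0, 0, 0, -0.035, 0, 0.095, 1]
    - [0, 0, 0, 0, 0, 0, 1]

```text
t: 12.88
ee_pos: [0.5578, -0.2863, 0.0463]
orientation: [-0.167, 0.233, 0.957, 0.041]
wrist_force: [0.2, -0.3, -2.8]
width: 0.65
```

Request:
play_rows:
  deltas:
    - [0, 0, 0, -0.035, 0, 0.095, 1]
    - [0, 0, 0, 0, 0, 0, 1]

```text
t: 13.12
ee_pos: [0.5578, -0.2863, 0.0452]
orientation: [-0.167, 0.233, 0.957, 0.041]
wrist_force: [0.7, 1.1, -1.7]
width: 0.648
```

Request:
play_rows:
  deltas:
    - [0, 0, 0, -0.025, 0, 0.07, 1]
    - [0, 0, 0, 0, 0, 0, 1]

```text
t: 13.38
ee_pos: [0.5578, -0.2863, 0.0445]
orientation: [-0.167, 0.233, 0.957, 0.041]
wrist_force: [1.5, 0.7, -2.0]
width: 0.65
```

Request:
play_rows:
  deltas:
    - [0, 0, 0, -0.025, 0, 0.07, 1]
    - [0, 0, 0, 0, 0, 0, 1]

```text
t: 13.62
ee_pos: [0.5578, -0.2863, 0.0437]
orientation: [-0.167, 0.233, 0.957, 0.041]
wrist_force: [0.6, -0.5, -1.4]
width: 0.645
```

Request:
play_rows:
  deltas:
    - [0, 0, 0, -0.025, 0, 0.07, 1]
    - [0, 0, 0, 0, 0, 0, 1]

```text
t: 13.88
ee_pos: [0.5577, -0.2863, 0.0433]
orientation: [-0.167, 0.233, 0.957, 0.041]
wrist_force: [0.4, 1.3, 1.0]
width: 0.648
```

Request:
play_rows:
  deltas:
    - [0, 0, 0, -0.025, 0, 0.07, 1]
    - [0, 0, 0, 0, 0, 0, 1]

```text
t: 14.12
ee_pos: [0.5577, -0.2863, 0.0431]
orientation: [-0.167, 0.233, 0.957, 0.041]
wrist_force: [-1.7, 1.1, 6.0]
width: 0.65
```

There's about 8 N of contact at floor height, so I'm releasing.

Request:
play_rows:
  deltas:
    - [0, 0, 0, 0, 0, 0, 0.1]
    - [0, 0, 0, 0, 0, 0, -0.3]
    - [0, 0, 0, 0, 0, 0, -1]
    - [0, 0, 0, 0, 0, 0, -1]
    - [0, 0, 0, 0, 0, 0, -1]
    - [0, 0, 0, 0, 0, 0, -1]

```text
t: 14.88
ee_pos: [0.5577, -0.2863, 0.0422]
orientation: [-0.167, 0.233, 0.957, 0.041]
wrist_force: [0.4, -0.3, -0.1]
width: 1.0
```

```bash
python3 look.py w7; python3 - <<'E'
from plan import *; from fit import *
np.set_printoptions(precision=4,suppress=True)
n='wrist';im=cv2.imread('pics/w7.png')
for S in ([.562,-.2885,.01],):
  for q in proj(n,np.vstack([circ*.028+S+[0,0,.064]])): cv2.circle(im,tuple(int(x) for x in q),1,(0,0,255),-1)
cv2.imwrite('pics/w7o.png',im)
E
```

```text
t 14.875 [ 0.558 -0.286  0.042] [-0.167  0.233  0.957  0.041] q [-0.575  0.935  0.39   1.37  -0.032 -0.091] w 1.0002870567834845 F [ 0.408 -0.285 -0.144] cam [ 0.541 -0.278  0.193]
```

View pics/w7o.png

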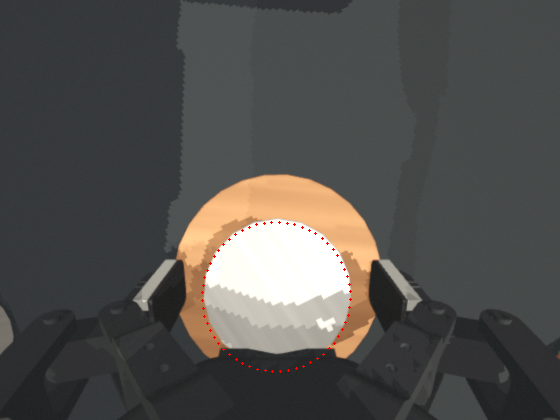

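The cup stands free and its bottom matches the predicted level circle. Now I'll retreat along the tool axis and check.

Request:
play_rows:
  deltas:
    - [0, 0, 0, 0, 0, -1, -1]
    - [0, 0, 0, 0, 0, -2.5, -1]
    - [0, 0, 0, 0, 0, -3, -1]
    - [0, 0, 0, 0, 0, -3, -1]
    - [0, 0, 0, 0, 0, -3, -1]
    - [0, 0, 0, 0, 0, 0, -1]
    - [0, 0, 0, 0, 0, 0, -1]

```text
t: 15.8
ee_pos: [0.5952, -0.3058, 0.1595]
orientation: [-0.167, 0.233, 0.957, 0.041]
wrist_force: [0.2, -0.4, -0.6]
width: 0.999
```

```bash
python3 look.py w8; python3 - <<'E'
from plan import *; from fit import *
np.set_printoptions(precision=4,suppress=True)
for n in('scene','top'):cv2.imwrite(f'pics/{n}8.png',eyes.read_camera(n))
f=lambda q:np.vstack([circ*.028+q,circ*.028+q+[0,0,.064]])
V=views('dosing_cup',['wrist','scene','top'],[.562,-.2885,.04])
for v in V: print(fit(lambda q:f(np.r_[q,.01]),[.562,-.2885],[v],[.005]*2))
T=[cv2.resize(cv2.imread('pics/w8.png')[60:420,100:460],(400,400)),cv2.resize(cv2.imread('pics/scene8.png')[165:265,140:240],(400,400),interpolation=2)]
cv2.imwrite('pics/w8c.png',np.hstack(T))
E
```

```text
t 15.8 [ 0.595 -0.306  0.16 ] [-0.167  0.233  0.957  0.041] q [-0.57   0.98   0.794  1.73  -0.03  -0.086] w 0.9992044086396652 F [ 0.197 -0.393 -0.603] cam [ 0.579 -0.297  0.31 ]
dosing_cup wrist [277. 208.] [276. 214.] 0.95 4136
dosing_cup scene [194. 215.] [193. 213.] 0.86 260
(array([ 0.5602, -0.2874]), np.float64(0.035191129267580945))
(array([ 0.5602, -0.2898]), np.float64(0.3532338308457711))
```

View pics/w8c.png

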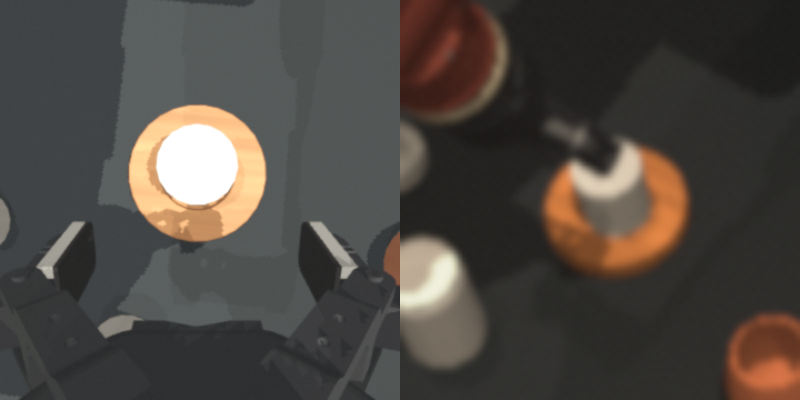

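```bash
python3 -c "
from bench import manip
print(manip.sign_off())"
```

```text
the job is handed in; nothing more can be done
None
```

The dosing cup is standing free, mouth down, in the stand with the smaller recess, and I handed the job in after about 16 s of robot time. I lifted it straight out of the rest, turned it mouth down and lowered it into the recess. I lowered it in small steps until I felt about 8 N of contact, then opened the gripper and backed away along the tool axis.

**Seating:** the mouth passed below the stand's rim with no contact force, and contact came at floor height. My estimate put the mouth at about 8.3 mm against the 10 mm floor, which I put down to about 2 mm of height error. After release, the cup's bottom matched the outline predicted for a level cup. In the last wrist picture it stands inside the recess with the edge visible round it.

**Clearance:** the gripper was open and 12 cm away, with wrist force under 1 N. I saw nothing disturbed in the views I looked at, but I didn't re-measure the other things.

**Disagreements:**
- The different views put the stand's centre 2–3 mm apart, so I used a value in the middle.
- The final wrist and scene checks on the cup differ by about 2.4 mm. The scene fit was poor because the gripper partly hid the cup.
- The top camera no longer detected the cup.

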